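# Seat the rest plate on its three balls under the spring clips

### The arm

A 7-joint arm with a two-finger parallel gripper is mounted at the origin on the work surface. World frame = base frame: x ahead of the robot, y to its left, z up, the work surface at z = 0. Lengths are in m, angles in rad, forces in N, time in s.
With the tool pointing down it reaches from about 0.4 to 0.875 m from the base axis. Payload 6.5 kg.
Tool frame: the origin (TCP) lies at the very end of the fingers, on their centre line; the grasp point (between the pads) lies r.hold_point_z behind it (r.hold_point_z is the distance from the TCP to the grasp point, in m); z points along the fingers, y is the line along which they close (so a half turn about z gives the same grasp; the last joint's range is limited). The gripper opens to 85 mm and grips with 20 to 120 N. Pads are 22 mm wide; open, the fingers measure 114 mm over their backs; the gripper's body (76 mm by 85 mm) begins 54 mm behind the grasp point. The pads swing forward as they close: fully open they stand 13 mm farther back than shut.
Start: joints at [1.241, 0.536, -0.004, 1.538, 0.003, 1.067, -0.071], TCP at [0.169, -0.628, 0.231] pointing down, gripper open.
Joint ranges: [-2.7, 2.7], [-0.37, 2.16], [-1.27, 1.26], [0.24, 2.4], [-1.31, 4.45], [0.19, 1.91], [-2.76, 2.76]. Speed limits (rad/s): [2.39, 2.39, 3.14, 3.14, 3.14, 3.14, 3.14].

### API

Orientations are given as a rotation vector (axis times angle).
In Python, from station import monitor, vision, r gives the robot as it stands.
- The arm moves only by the tool apply_moves, never from a script. Its argument "series" is a list of rows, each an object of numbers: "wx", "wy", "wz": the turn, a rotation vector about the world's x, y, z in rad; "tx", "ty", "tz": the shift along the world's x, y, z in m; "claw": the closure, from -1 (fully open) to 1 (shut). A call has 1 to 20 rows; each row shifts and turns the commanded pose from where the row before left it; what a row does not reach is not made up. A row lasts 1/8 s, in which the tool goes at most 62.5 mm and 10.7 degrees, less where a joint would pass 70% of its speed; a pose out of reach is approached as far as the arm can. A call is refused whole if a number of a shift passes 0.0625 or a number of a turn 0.188, either way. A call with a gripper value outside its range is refused whole. The fingers move at their own pace and stop on an object; "force" is the grip in N (left out, the last holds). Time passes only in rows, so rows that do not move let the fingers close. It gives the time, the measured TCP pose, the force, the opening and the grip force at its end, in the units of the state.
- monitor.get_obs(): the state, without advancing time (a new reading comes with each control period).
- vision.read_camera(name): name is "side" or "top" or "wrist"; returns (picture, depth): 384x512x3 uint8, blue, green, red; 384x512 float32, m along the optical axis (not along the pixel's ray), 0 where there is no reading.
- vision.get_calibration(name): a dict with "fx", "fy", "cx", "cy" (pixels), "R" (3x3) and "t" (3): a world point X has camera coordinates R X + t. Camera axes: x right, y down, z forward; pixel columns grow to the right and rows downward; lengths in m; the calibration is good to about 2 mm. A picture is of the moment at which its call begins: read the wrist's pose just before it. get_calibration takes no time and is no camera call; for the wrist camera it gives the pose at the moment of the call.
- r.close_job(): hands the job in; it is judged then, once.
The state is a dict: "time_s": time; "joints": joint angles; "dq": joint speeds; "joint_efforts": joint torques, N m; "eef_pos": TCP position; "ee_rot": TCP orientation; "wrist_force": force on the tool from outside, world axes, zero at the start; "ft_torque": the same for the moment, N m; "grip_width": finger opening in m; "gripper_force": force on a finger pad.
Only numpy, scipy, OpenCV 4.12 (cv2) and the standard library are available. Lean on these libraries where they do the work, as an engineer would, in place of code of your own. Each camera call takes 0.05 s, during which the arm holds its last target. There are 200 camera calls.

### The job

Pick up the aluminium plate with the black V-notched rest block and slide it, stepped edge first, under the two spring clips of the base from the side nearer the robot, until the three balls drop into the grooves underneath and the springs pull it fully home, level and square. Feel for the balls and do not force it: push gently, never shove the plate hard or lean on the base, then let go. Leave the other things on the bench where they are.

Things in the scene. Friction and masses are not known exactly. Their poses are not given: they have to be found in the camera images.
- base: Aluminium base fixed to the bench, 190 (x) x 150 (y) x 12 mm. Origin: centre of its underside, on the bench; z up; +x is the way the plate slides in (within 0.3 rad of away from the robot; open side at -x). It carries a dark ball carrier and two steel spring clips on pins. Fully home, the plate's origin is 28 mm above this origin, its x equals the unmeasured carrier offset, y = 0.
- balls (a point): Point on the base axis, 31 mm above the base's underside, on which the plate rides. Three 8 mm steel balls are fixed on the carrier at x = -16, y = +-28 and x = +32, y = 0 mm from the carrier's own origin. That origin lies anywhere from -12 to +12 mm from this point along the base's x (y = 0): locked but not measured, so it must be felt or seen. Carrier top: 20 mm high.
- clips (a point): Midway between the two clip feet, x = 8, z = 40.4 mm from the base origin: the unloaded feet's underside. Feet: x = 1 to 15 mm from the base origin, |y| = 40 to 68 mm, with ramps rising 25 degrees towards -x to x = -16 mm (tip underside 48 mm high). Clips only move up and down; each presses down 2 N + 0.3 N per mm of lift. Pins 8 mm thick at x = 8, y = +-61 mm, caps 17 mm wide, 75 mm high.
- plate: Loose plate with black rest block, 0.3 to 0.46 kg. Origin: its underside below the middle of the block; +x to the stepped front edge, z up. Plate x = -50 to 72, y = +-50, 14 mm thick; front edge stepped: over x = 66 to 72 its top is at z = 11; below, x = 64 to 72 is bevelled up to z = 3 mm; rear edge plain. Starts on the bench, front away from the robot (+-0.5 rad).
- groove (a point): On the underside, 16 mm behind the plate's origin (x = -16, z = 0), in the middle of a V groove (flanks 60 degrees, 8.2 mm wide at the mouth) across the full width along y, for the two rear balls. A second one, 10 mm long along x, centred at plate x = 32, y = 0, takes the front ball. The underside is flat otherwise. Let go within about 3 mm of the right x, the plate drops home by itself.
- grip (a point): Middle of the black block, 40 mm above the plate's underside, 26 above its top. Block: 24 mm along x, 40 along y, top at z = 74 mm, notch 14 wide, 18 deep along x. Pushed here along x it takes 5 to 9 N up the clip ramps, 3 to 5 N riding on the balls (10 N if also pressed down); it sinks 3 mm when the balls catch, and over about 10 N may tip it out again.
- wash_jar: Bystander: clear jar with white cap, 68 mm in diameter, 105 mm tall; origin at the centre of its underside.
- driver: Bystander: black-handled screwdriver lying on the bench, about 200 mm long.
- star_knob: Bystander: black five-lobed knob, 55 mm across, 20 mm high; origin at the centre of its underside.
- fitting: Bystander: turned steel fitting, 38 mm in diameter, 45 mm tall; origin at the centre of its underside.
Not all that is in view belongs to the job. Leave any green or turquoise look-alike of the plate alone.

How it is judged:
At the end, for the whole second after the job is handed in: The plate rests, released and still, fully home on the three balls under the clips: its underside 26 to 29.1 mm above the base's underside, within 18 mm of the base origin in x and 4 mm in y, level within 0.03 rad and square to the base within 0.04 rad (z of plate in the frame of base between 0.026 and 0.0291 m and x of plate in the frame of base between -0.018 and 0.018 m and y of plate in the frame of base between -0.004 and 0.004 m and angle between plate's own z axis and vertical below 0.03 rad and angle between the x axis of plate and the x axis of base, either way round below 0.04 rad and linear speed of plate below 0.01 m/s); the robot touches nothing.
It fails at once if the plate is pressed against the base, balls or clips with more than 50 N in all (contact force between plate and base above 50 N).
It fails at once if the robot presses on the base or its clips with more than 20 N (contact force between any of the arm, the fingers and base above 20 N).
It fails at once if the jar, screwdriver, star knob or fitting is moved by more than 20 mm (distance of any of wash_jar, driver, star_knob, fitting from where it was at the start of the episode above 0.02 m).
It also fails if it takes over 58 s, if anything falls off the work surface, if the arm or the gripper's body presses on something with over 40 N, if the wrist force passes 120 N, or if a joint passes its speed limit or range.

## Working session

There is one attempt and no reset: what is moved stays moved. The work goes in short steps, Python scripts to look and compute and a tool call to move; the robot and the scene stay as the last step left them, time stands still between calls to the robot, and variables do not carry over. Pictures are saved under pics/ and viewed, at most 10 in all, crops included, and the job is handed in when it is done.

Besides the shell and the picture viewer there is one more tool, called after "Call:" as name(argument=value, ...) on one line, values as JSON. apply_moves: Moves the arm, as the interface text tells. Its arguments: {"type":"object","properties":{"series":{"type":"array"},"force":{"type":"number"}},"required":["series"]}

```bash
mkdir -p pics; ls; python3 - <<'E'
from station import monitor, vision, r
import cv2,numpy as np
o=monitor.get_obs();print({k:np.round(v,3) for k,v in o.items()},r.hold_point_z)
ims=[]
for n in("top","side"):
    p,d=vision.read_camera(n);c=vision.get_calibration(n)
    np.savez(f"pics/{n}0.npz",p=p,d=d,**c);cv2.imwrite(f"pics/{n}0.png",p)
    print(n,{k:np.round(v,3).tolist() for k,v in c.items()})
E
```

```text
pics
{'time_s': np.float64(0.0), 'joints': array([ 1.241,  0.537, -0.004,  1.539,  0.003,  1.067, -0.071]), 'dq': array([-0.001,  0.001, -0.001, -0.   , -0.001, -0.   ,  0.001]), 'joint_efforts': array([ 0.0000e+00, -5.8341e+01,  1.0490e+00, -2.5910e+01,  1.2000e-02,
        1.0000e-02,  0.0000e+00]), 'eef_pos': array([ 0.169, -0.627,  0.23 ]), 'ee_rot': array([-3.113e+00, -4.130e-01,  1.000e-03]), 'wrist_force': array([ 0.988, -0.604, -0.941]), 'ft_torque': array([0.031, 0.036, 0.019]), 'gripper_force': np.float64(0.0), 'grip_width': np.float64(0.085)} 0.0187
top {'fx': 420.514, 'fy': 420.514, 'cx': 251.428, 'cy': 195.648, 'R': [[-0.002, -1.0, 0.005], [-0.989, 0.001, -0.145], [0.145, -0.005, -0.989]], 't': [-0.004, 0.513, 1.267]}
side {'fx': 494.564, 'fy': 494.564, 'cx': 252.265, 'cy': 185.849, 'R': [[-0.886, -0.463, -0.01], [-0.244, 0.483, -0.841], [0.394, -0.743, -0.541]], 't': [0.464, 0.173, 1.152]}
```

View pics/top0.png

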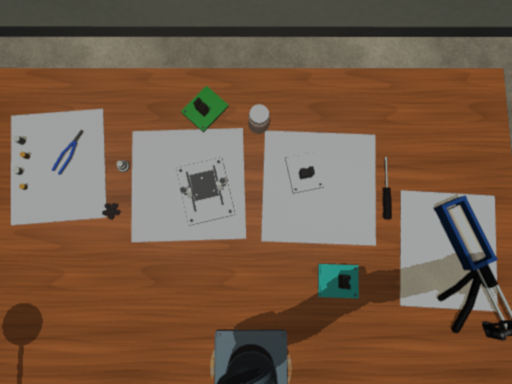

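View pics/side0.png

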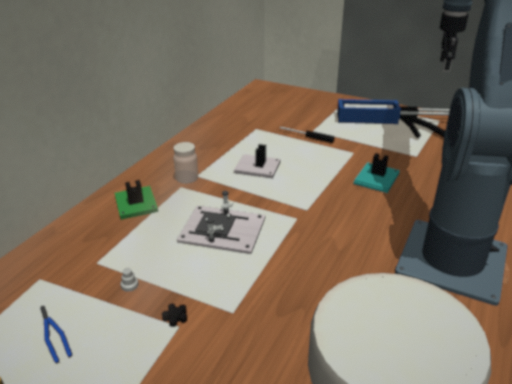

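Candidates for the plate: aluminium at top px (304,172), green at (204,108), turquoise at (338,281). I choose the aluminium one. The base is at (206,190), the jar at (259,118), the driver at (387,190), the fitting at (122,165) and the knob at (111,211). I'll check with a close crop and a rough measurement.

```bash
cat >h.py <<'E'
import numpy as np,cv2
def ray(c,uv,z):
    uv=np.atleast_2d(uv).astype(float);d=np.c_[(uv[:,0]-c['cx'])/c['fx'],(uv[:,1]-c['cy'])/c['fy'],np.ones(len(uv))]@c['R']
    o=-c['R'].T@c['t'];return o+d*((z-o[2])/d[:,2])[:,None]
def cloud(c,d):
    v,u=np.indices(d.shape);P=np.stack([(u-c['cx'])/c['fx']*d,(v-c['cy'])/c['fy']*d,d],-1)
    return (P-c['t'])@c['R']
E
python3 - <<'E'
from h import *
c=np.load('pics/top0.npz');p=c['p']
a=cv2.resize(p[120:245,125:380],None,fx=3.1,fy=3.1,interpolation=cv2.INTER_CUBIC);cv2.imwrite('pics/crop.png',a)
W=cloud(c,c['d'])
print('pts',ray(c,[[304,172],[206,190],[306,173]],0).round(3))
# heights in plate & base areas
for (u0,u1,v0,v1) in [(280,330,145,200),(170,245,150,230)]:
    w=W[v0:v1,u0:u1].reshape(-1,3);k=c['d'][v0:v1,u0:u1].ravel()>0
    w=w[k];print(np.histogram(w[:,2],np.arange(-.004,.08,.004)))
E
```

```text
pts [[ 0.595 -0.174  0.   ]
 [ 0.537  0.141  0.   ]
 [ 0.592 -0.181  0.   ]]
(array([470, 779, 271, 208, 543, 262,  20,   4,   4,   5,   5,   3,   5,
         4,  15,  18,  11,   3,  11,  43]), array([-0.004,  0.   ,  0.004,  0.008,  0.012,  0.016,  0.02 ,  0.024,
        0.028,  0.032,  0.036,  0.04 ,  0.044,  0.048,  0.052,  0.056,
        0.06 ,  0.064,  0.068,  0.072,  0.076]))
(array([1035, 1596,  506,  749,  958,  450,  340,   63,   11,    4,    6,
         35,   44,   12,    2,    3,    1,    1,    6,   25]), array([-0.004,  0.   ,  0.004,  0.008,  0.012,  0.016,  0.02 ,  0.024,
        0.028,  0.032,  0.036,  0.04 ,  0.044,  0.048,  0.052,  0.056,
        0.06 ,  0.064,  0.068,  0.072,  0.076]))
```

View pics/crop.png

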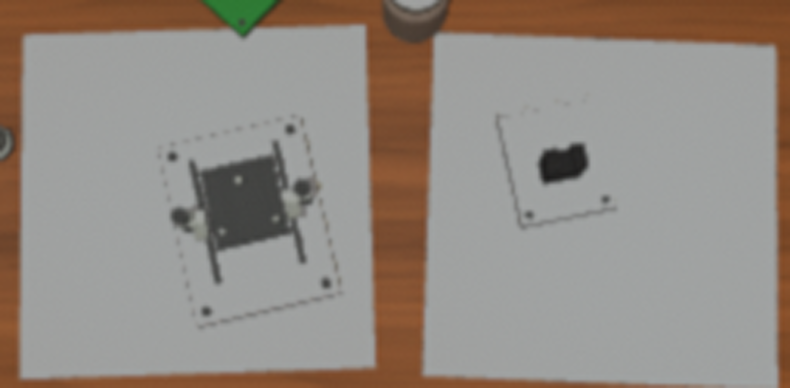

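The crop shows the aluminium plate with its notched black block at px (307,172), and its plain rear edge with two screws towards the robot. The base has a dark carrier with three balls and clips on dark pins. Both have a yaw of about +0.2. Next I'll go above the plate.

Call:
apply_moves(series=[{"tz": 0.05}, {"tx": 0.03, "ty": 0.037, "tz": 0.02}, {"tx": 0.034, "ty": 0.037}, {"tx": 0.034, "ty": 0.037}, {"tx": 0.034, "ty": 0.037}, {"tx": 0.034, "ty": 0.037}, {"tx": 0.034, "ty": 0.037}, {"tx": 0.034, "ty": 0.037}, {"tx": 0.034, "ty": 0.037}, {"tx": 0.034, "ty": 0.037}, {"tx": 0.034, "ty": 0.037}, {"tx": 0.034, "ty": 0.037}, {"tx": 0.034, "ty": 0.037}, {}])

```text
invalid input
```

```bash
cat >>h.py <<'E'
def snap(name,tag):
    from station import monitor,vision
    c=vision.get_calibration(name);o=monitor.get_obs();p,d=vision.read_camera(name)
    np.savez(f'pics/{tag}.npz',p=p,d=d,eef=o['eef_pos'],rot=o['ee_rot'],**c);cv2.imwrite(f'pics/{tag}.png',p)
    print(o['time_s'],o['eef_pos'].round(4),o['ee_rot'].round(3),o['wrist_force'].round(2));print((-c['R'].T@c['t']).round(3))
E
python3 -c "
from h import *
snap('wrist','w1')"
```

```text
0.1 [ 0.1693 -0.627   0.2305] [-3.113e+00 -4.130e-01  1.000e-03] [-0.03  0.48  0.58]
[ 0.243 -0.607  0.374]
```

View pics/w1.png

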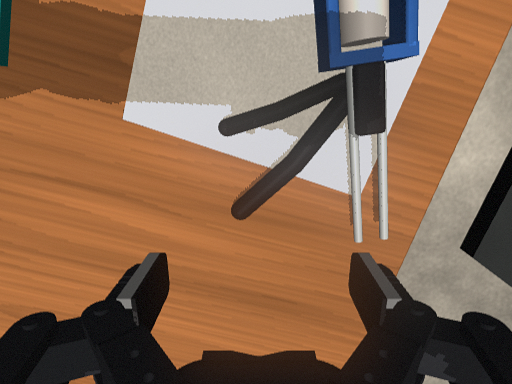

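The wrist picture shows only the stray tools (blue tripod at px (350,100)) and the open fingers. The call was probably refused for missing keys, so I'll give every key.

Call:
apply_moves(series=[{"tx": 0, "ty": 0, "tz": 0.06, "wx": 0, "wy": 0, "wz": 0, "claw": -1}, {"tx": 0.03, "ty": 0.039, "tz": 0, "wx": 0, "wy": 0, "wz": 0, "claw": -1}, {"tx": 0.03, "ty": 0.039, "tz": 0, "wx": 0, "wy": 0, "wz": 0, "claw": -1}, {"tx": 0.03, "ty": 0.039, "tz": 0, "wx": 0, "wy": 0, "wz": 0, "claw": -1}, {"tx": 0.03, "ty": 0.039, "tz": 0, "wx": 0, "wy": 0, "wz": 0, "claw": -1}, {"tx": 0.03, "ty": 0.039, "tz": 0, "wx": 0, "wy": 0, "wz": 0, "claw": -1}, {"tx": 0.03, "ty": 0.039, "tz": 0, "wx": 0, "wy": 0, "wz": 0, "claw": -1}, {"tx": 0.03, "ty": 0.039, "tz": 0, "wx": 0, "wy": 0, "wz": 0, "claw": -1}, {"tx": 0.03, "ty": 0.039, "tz": 0, "wx": 0, "wy": 0, "wz": 0, "claw": -1}, {"tx": 0.03, "ty": 0.039, "tz": 0, "wx": 0, "wy": 0, "wz": 0, "claw": -1}, {"tx": 0.03, "ty": 0.039, "tz": 0, "wx": 0, "wy": 0, "wz": 0, "claw": -1}, {"tx": 0.03, "ty": 0.039, "tz": 0, "wx": 0, "wy": 0, "wz": 0, "claw": -1}, {"tx": 0, "ty": 0, "tz": 0, "wx": 0, "wy": 0, "wz": 0, "claw": -1}, {"tx": 0, "ty": 0, "tz": 0, "wx": 0, "wy": 0, "wz": 0, "claw": -1}])

```text
time_s: 1.9
eef_pos: [0.4989, -0.1991, 0.291]
ee_rot: [3.114, 0.413, -0.002]
wrist_force: [-0.6, -0.7, 0.2]
grip_width: 0.0853
gripper_force: 0.0
```

```bash
python3 -c "
from h import *
snap('wrist','w2')"
```

```text
1.9 [ 0.4989 -0.1991  0.291 ] [ 3.114e+00  4.130e-01 -2.000e-03] [-0.58 -0.69  0.23]
[ 0.573 -0.179  0.434]
```

View pics/w2.png

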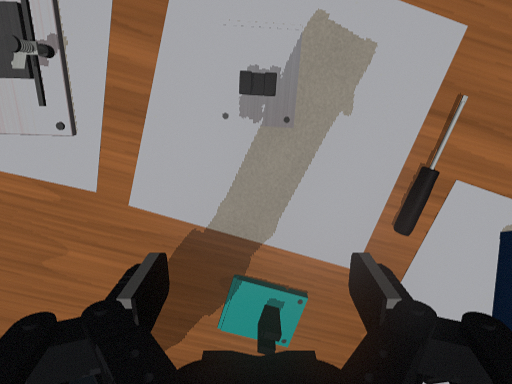

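The wrist view shows the plate under the arm's shadow. The block top is at (258,83), the rear screws at (225,116) and (287,120), and the turquoise look-alike at (263,310). Now I'll measure.

```bash
python3 - <<'E'
from h import *
c=np.load('pics/w2.npz');p=c['p'];W=cloud(c,c['d'])
def rect(m):
    q=W[m][:,:2]; q=q[np.linalg.norm(q-np.median(q,0),axis=1)<.1]
    r=cv2.minAreaRect(((q)*1000).astype(np.float32));print(len(q),np.round(r[0],1),np.round(r[1],1),r[2])
M=np.zeros(p.shape[:2],bool);M[5:160,170:380]=1
print(np.histogram(W[M][:,2],np.arange(-.004,.084,.004)))
k=M&(W[...,2]>.068)&(W[...,2]<.08);rect(k)
k=M&(W[...,2]>.010)&(W[...,2]<.018);rect(k)
g=cv2.cvtColor(p,cv2.COLOR_BGR2GRAY)
b=(g<60)&M;b[:, :235]=0;b[105:]=0;b[:,282:]=0
ys,xs=np.nonzero(b);print('block px',xs.min(),xs.max(),ys.min(),ys.max())
def blob(u,v,w=9):
    s=g[v-w:v+w+1,u-w:u+w+1].astype(float);wt=np.clip(np.median(s)-15-s,0,None);y,x=np.indices(s.shape)
    return [u-w+(wt*x).sum()/wt.sum(),v-w+(wt*y).sum()/wt.sum()]
s=[blob(225,116),blob(287,120)];P=ray(c,s,.014);print(s,P.round(4))
d=P[0]-P[1];print('yaw',np.arctan2(-d[0],d[1]),'toolyaw',2*np.arctan2(.413,3.114),np.hypot(d[0],d[1]))
# base from top camera
t=np.load('pics/top0.npz');p=t['p'];g=cv2.cvtColor(p,cv2.COLOR_BGR2GRAY)
S=[blob(125+int(u/3.1),120+int(v/3.1),3) for u,v in [(172,156),(290,129),(207,311),(326,283)]]
P=ray(t,S,.012);print(P.round(4),P.mean(0).round(4))
f=P[:2].mean(0)-P[2:].mean(0);l=P[[0,2]].mean(0)-P[[1,3]].mean(0)
print(np.arctan2(f[1],f[0]),np.arctan2(-l[0],l[1]),np.linalg.norm(f),np.linalg.norm(l))
E
```

```text
(array([ 2526, 21671,     9,   352,  6792,   213,     0,     0,     2,
           0,     1,     1,     0,     1,    90,   185,     4,     5,
           5,   547,    12]), array([-0.004,  0.   ,  0.004,  0.008,  0.012,  0.016,  0.02 ,  0.024,
        0.028,  0.032,  0.036,  0.04 ,  0.044,  0.048,  0.052,  0.056,
        0.06 ,  0.064,  0.068,  0.072,  0.076,  0.08 ]))
564 [ 586.7 -174. ] [24. 40.] 11.584563255310059
7334 [ 597.5 -171.8] [122.1 100.2] 11.72485065460205
block px 240 276 71 95
[[np.float64(225.043864229765), np.float64(115.45117493472586)], [np.float64(286.2541567695962), np.float64(119.26840855106889)]] [[ 0.5389 -0.1432  0.014 ]
 [ 0.5551 -0.2218  0.014 ]]
yaw 0.20286747340335667 toolyaw 0.2637146434094542 0.08021588413361386
[[0.5995 0.2226 0.012 ]
 [0.6282 0.1018 0.012 ]
 [0.4398 0.1847 0.012 ]
 [0.4684 0.0636 0.012 ]] [0.534  0.1432 0.012 ]
0.23408684962393017 0.2324956080500592 0.16423756343074902 0.12424613666260628
```

Call:
apply_moves(series=[{"tx": 0.044, "ty": 0.0125, "tz": -0.02, "wx": 0, "wy": 0, "wz": -0.03, "claw": -1}, {"tx": 0.0438, "ty": 0.0126, "tz": -0.02, "wx": 0, "wy": 0, "wz": -0.03, "claw": -1}, {"tx": 0, "ty": 0, "tz": -0.05, "wx": 0, "wy": 0, "wz": 0, "claw": -1}, {"tx": 0, "ty": 0, "tz": -0.05, "wx": 0, "wy": 0, "wz": 0, "claw": -1}, {"tx": 0, "ty": 0, "tz": -0.05, "wx": 0, "wy": 0, "wz": 0, "claw": -1}, {"tx": 0, "ty": 0, "tz": -0.04, "wx": 0, "wy": 0, "wz": 0, "claw": -1}, {"tx": 0, "ty": 0, "tz": -0.025, "wx": 0, "wy": 0, "wz": 0, "claw": -1}, {"tx": 0, "ty": 0, "tz": -0.012, "wx": 0, "wy": 0, "wz": 0, "claw": -1}, {"tx": 0, "ty": 0, "tz": 0, "wx": 0, "wy": 0, "wz": 0, "claw": -1}, {"tx": 0, "ty": 0, "tz": 0, "wx": 0, "wy": 0, "wz": 0, "claw": -1}], force=50)

```text
time_s: 3.2
eef_pos: [0.5881, -0.174, 0.0255]
ee_rot: [3.125, 0.319, 0.003]
wrist_force: [-0.2, 0.3, -0.0]
grip_width: 0.0853
gripper_force: 0.0
```

```bash
python3 - <<'E'
from station import monitor
import numpy as np
from scipy.spatial.transform import Rotation as R
o=monitor.get_obs();print(o['eef_pos'],R.from_rotvec(o['ee_rot']).as_matrix().round(4),o['wrist_force'])
E
```

```text
[ 0.58812319 -0.17404699  0.025527  ] [[ 9.794e-01  2.018e-01  1.900e-03]
 [ 2.018e-01 -9.794e-01 -7.000e-04]
 [ 1.700e-03  1.000e-03 -1.000e+00]] [-0.24730832  0.3377618  -0.02151779]
```

Call:
apply_moves(series=[{"tx": 0, "ty": 0, "tz": 0, "wx": 0, "wy": 0, "wz": 0, "claw": 1}, {"tx": 0, "ty": 0, "tz": 0, "wx": 0, "wy": 0, "wz": 0, "claw": 1}, {"tx": 0, "ty": 0, "tz": 0, "wx": 0, "wy": 0, "wz": 0, "claw": 1}, {"tx": 0, "ty": 0, "tz": 0, "wx": 0, "wy": 0, "wz": 0, "claw": 1}, {"tx": 0, "ty": 0, "tz": 0, "wx": 0, "wy": 0, "wz": 0, "claw": 1}, {"tx": 0, "ty": 0, "tz": 0, "wx": 0, "wy": 0, "wz": 0, "claw": 1}, {"tx": 0, "ty": 0, "tz": 0.01, "wx": 0, "wy": 0, "wz": 0, "claw": 1}, {"tx": 0, "ty": 0, "tz": 0.03, "wx": 0, "wy": 0, "wz": 0, "claw": 1}, {"tx": 0, "ty": 0, "tz": 0.05, "wx": 0, "wy": 0, "wz": 0, "claw": 1}, {"tx": 0, "ty": 0, "tz": 0.05, "wx": 0, "wy": 0, "wz": 0, "claw": 1}, {"tx": 0, "ty": 0, "tz": 0.0, "wx": 0, "wy": 0, "wz": 0, "claw": 1}], force=50)

```text
time_s: 4.58
eef_pos: [0.5899, -0.1739, 0.1685]
ee_rot: [3.123, 0.319, 0.011]
wrist_force: [1.6, 0.6, -4.2]
grip_width: 0.0397
gripper_force: 51.5
```

Call:
apply_moves(series=[{"tx": -0.02, "ty": 0.036, "tz": 0.016, "wx": 0, "wy": 0, "wz": 0, "claw": 1}, {"tx": -0.02, "ty": 0.036, "tz": 0.016, "wx": 0, "wy": 0, "wz": 0, "claw": 1}, {"tx": -0.02, "ty": 0.036, "tz": 0.016, "wx": 0, "wy": 0, "wz": 0, "claw": 1}, {"tx": -0.02, "ty": 0.036, "tz": 0.016, "wx": 0, "wy": 0, "wz": 0.01, "claw": 1}, {"tx": -0.02, "ty": 0.036, "tz": 0.016, "wx": 0, "wy": 0, "wz": 0.01, "claw": 1}, {"tx": -0.02, "ty": 0.036, "tz": 0.016, "wx": 0, "wy": 0, "wz": 0.01, "claw": 1}, {"tx": -0.02, "ty": 0.036, "tz": 0.016, "wx": 0, "wy": 0, "wz": 0, "claw": 1}, {"tx": -0.023, "ty": 0.039, "tz": 0.018, "wx": 0, "wy": 0, "wz": 0, "claw": 1}, {"tx": 0, "ty": 0, "tz": 0, "wx": 0, "wy": 0, "wz": 0, "claw": 1}, {"tx": 0, "ty": 0, "tz": 0, "wx": 0, "wy": 0, "wz": 0, "claw": 1}])

```text
time_s: 5.82
eef_pos: [0.4235, 0.1168, 0.2931]
ee_rot: [3.119, 0.366, -0.004]
wrist_force: [-0.0, -0.2, -4.0]
grip_width: 0.0398
gripper_force: 52.1
```

```bash
python3 -c "
from h import *
snap('wrist','w3')"
```

```text
5.825 [0.4235 0.1168 0.2931] [ 3.119  0.366 -0.004] [-0.03 -0.19 -3.96]
[0.499 0.134 0.436]
```

View pics/w3.png

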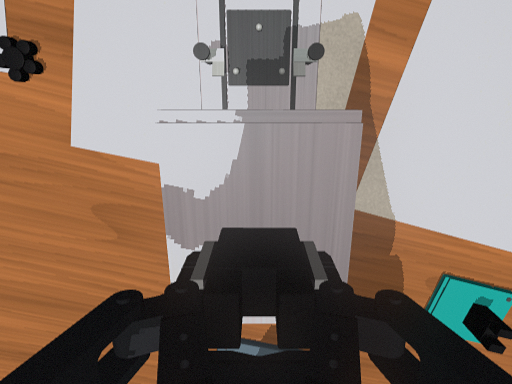

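The view shows the held plate with its stepped front edge at row ~115. Beyond it are the carrier with balls at (259,27), (236,71) and (283,71), and the pin caps at (202,51) and (316,51). I'll compute the base frame, the carrier offset and the plate's pose in the hand.

```bash
cat >m.py <<'E'
from h import *
from scipy.spatial.transform import Rotation as R
import sys
c=np.load('pics/w3.npz');p=c['p'];W=cloud(c,c['d']);g=cv2.cvtColor(p,cv2.COLOR_BGR2GRAY)
def bl(u,v,w=7):
    s=g[v-w:v+w+1,u-w:u+w+1].astype(float);wt=np.clip(s-np.median(s)-15,0,None);y,x=np.indices(s.shape)
    return [u-w+(wt*x).sum()/wt.sum(),v-w+(wt*y).sum()/wt.sum()]
B=ray(c,[bl(259,27),bl(236,71),bl(283,71)],.0285)
print('balls',B.round(4))
m=np.zeros(g.shape,bool);m[20:90,180:340]=1
k=m&(W[...,2]>.068)&(W[...,2]<.082);q=W[k]
a=q[q[:,1]>.14];b=q[q[:,1]<=.14]
mid=lambda z:np.array(cv2.minEnclosingCircle((z[:,:2]*1000).astype(np.float32))[0])/1000
A,D=mid(a),mid(b);print('caps',A,D,np.linalg.norm(A-D),len(a),len(b),a[:,2].mean())
d=A-D;yaw=np.arctan2(-d[0],d[1]);e=np.array([np.cos(yaw),np.sin(yaw)]);n=np.array([-e[1],e[0]])
O=(A+D)/2-.008*e;print('yaw',yaw,'O',O.round(4))
print('balls in base',[(round((x[:2]-O)@e,4),round((x[:2]-O)@n,4)) for x in B])
l=(B[1]-B[2]);print('ballyaw',np.arctan2(-l[0],l[1]))
# base frame from top-camera corners for comparison: .534 .1432 .2333
M=R.from_rotvec(c['rot']).as_matrix();T=(W-c['eef'])@M
print('plate top z in tool',np.median(T[150:180,260:330,2]))
k=(T[...,2]>.0)&(T[...,2]<.028)&m_ if False else (np.abs(T[...,2]-np.median(T[150:180,260:330,2]))<.005)
q=T[k][:,:2]*1000;r=cv2.minAreaRect(q.astype(np.float32));print(np.round(r[0],1),np.round(r[1],1),r[2],q.min(0),q.max(0))
z=T[130:200,180:350].reshape(-1,3);z=z[np.abs(z[:,2]-np.median(z[:,2]))<.004]
print('tilt fit',np.linalg.lstsq(np.c_[z[:,:2],np.ones(len(z))],z[:,2],rcond=None)[0],'tool z',M[:,2])
k=(np.abs(W[...,2]-.012)<.004)
E
python3 m.py
```

```text
balls [[0.5739 0.1525 0.0285]
 [0.5206 0.1688 0.0285]
 [0.5345 0.1081 0.0285]]
caps [0.52891846 0.2047011 ] [0.55719757 0.0861859 ] 0.12184235870270074 236 231 0.0752836041098781
yaw 0.23423188632617797 O [0.5353 0.1436]
balls in base [(np.float64(0.0397), np.float64(-0.0003)), (np.float64(-0.0085), np.float64(0.028)), (np.float64(-0.009), np.float64(-0.0344))]
ballyaw 0.22588869659830219
plate top z in tool 0.010362448600819647
[10.   0.1] [122.1 100.9] 0.06002340838313103 [-51.03771926 -50.31679912] [71.13135583 50.59913368]
tilt fit [0.0005187  0.00073268 0.01033467] tool z [-0.0021862  -0.00115372 -0.99999694]
```

Carrier offset c ≈ +7.5 mm, and base O = (0.5353, 0.1436) with yaw 0.234. The plate sits in the hand with its origin 1 mm behind the TCP axis and its underside 24.4 mm below the TCP. That puts the plate at base x = -116, y ≈ 0. I'll lower it to riding height (TCP z ≈ 0.057).

Call:
apply_moves(series=[{"tx": 0, "ty": 0, "tz": -0.05, "wx": 0, "wy": 0, "wz": 0, "claw": 1}, {"tx": 0, "ty": 0, "tz": -0.05, "wx": 0, "wy": 0, "wz": 0, "claw": 1}, {"tx": 0, "ty": 0, "tz": -0.05, "wx": 0, "wy": 0, "wz": 0, "claw": 1}, {"tx": 0, "ty": 0, "tz": -0.04, "wx": 0, "wy": 0, "wz": 0, "claw": 1}, {"tx": 0, "ty": 0, "tz": -0.03, "wx": 0, "wy": 0, "wz": 0, "claw": 1}, {"tx": 0, "ty": 0, "tz": 0, "wx": 0, "wy": 0, "wz": 0, "claw": 1}, {"tx": 0, "ty": 0, "tz": 0, "wx": 0, "wy": 0, "wz": 0, "claw": 1}, {"tx": 0, "ty": 0, "tz": 0, "wx": 0, "wy": 0, "wz": 0, "claw": 1}])

```text
time_s: 6.88
eef_pos: [0.4254, 0.1176, 0.0755]
ee_rot: [-3.12, -0.365, -0.004]
wrist_force: [-0.3, 0.5, -3.4]
grip_width: 0.0393
gripper_force: 51.9
```

```bash
cat >>h.py <<'E'
def st():
    from station import monitor
    from scipy.spatial.transform import Rotation as R
    o=monitor.get_obs();M=R.from_rotvec(o['ee_rot']).as_matrix();e=np.array([.9727,.2321]);n=np.array([-.2321,.9727])
    pl=o['eef_pos']+M@[-.001,0,.0244];d=pl[:2]-[.5353,.1436];f=o['wrist_force']
    print('t %.2f plate x %.1f y %.1f z %.1f mm'%(o['time_s'],d@e*1e3,d@n*1e3,pl[2]*1e3),'yaw %.4f'%np.arctan2(M[1,0],M[0,0]),'tilt',M[:2,2].round(4),'F along %.1f side %.1f z %.1f'%(f[:2]@e,f[:2]@n,f[2]),'T',o['ft_torque'].round(2),'grip',o['grip_width'])
E
python3 -c "
from h import *
st()"
```

```text
t 6.88 plate x -113.8 y 0.3 z 51.0 mm yaw 0.2332 tilt [0.0023 0.0005] F along -0.2 side 0.6 z -3.4 T [-0.02 -0.01  0.  ] grip 0.03925075296436574
```

Call:
apply_moves(series=[{"tx": 0, "ty": 0, "tz": -0.01, "wx": 0, "wy": 0, "wz": 0, "claw": 1}, {"tx": 0, "ty": 0, "tz": -0.008, "wx": 0, "wy": 0, "wz": 0, "claw": 1}, {"tx": 0.0097, "ty": 0.0021, "tz": 0, "wx": 0, "wy": 0, "wz": 0, "claw": 1}, {"tx": 0.0097, "ty": 0.0021, "tz": 0, "wx": 0, "wy": 0, "wz": 0, "claw": 1}, {"tx": 0, "ty": 0, "tz": 0, "wx": 0, "wy": 0, "wz": 0, "claw": 1}, {"tx": 0, "ty": 0, "tz": 0, "wx": 0, "wy": 0, "wz": 0, "claw": 1}, {"tx": 0, "ty": 0, "tz": 0, "wx": 0, "wy": 0, "wz": 0, "claw": 1}])

```text
time_s: 7.75
eef_pos: [0.4434, 0.1217, 0.0563]
ee_rot: [3.12, 0.367, -0.001]
wrist_force: [-1.0, -0.7, -4.1]
grip_width: 0.0395
gripper_force: 52.2
```

```bash
python3 -c "
from h import *
st()
snap('wrist','w4');snap('side','s4')
a=cv2.imread('pics/w4.png')[:190,130:390];b=cv2.imread('pics/s4.png')[130:290,130:330]
a=cv2.resize(a,(400,292));b=cv2.resize(b,(400,320),interpolation=cv2.INTER_CUBIC)
cv2.imwrite('pics/c4.png',np.hstack([cv2.copyMakeBorder(a,0,28,0,0,cv2.BORDER_CONSTANT),b]))"
```

```text
t 7.75 plate x -95.5 y 0.0 z 31.9 mm yaw 0.2339 tilt [-0.0003 -0.0002] F along -1.1 side -0.5 z -4.1 T [ 0.05 -0.03 -0.02] grip 0.03945610553495428
7.75 [0.4434 0.1217 0.0563] [ 3.12e+00  3.67e-01 -1.00e-03] [-0.95 -0.73 -4.08]
[0.518 0.139 0.199]
7.8 [0.4434 0.1217 0.0563] [ 3.12   0.367 -0.   ] [ 0.03  0.6  -2.98]
[-0.001  0.987  0.773]
```

View pics/c4.png

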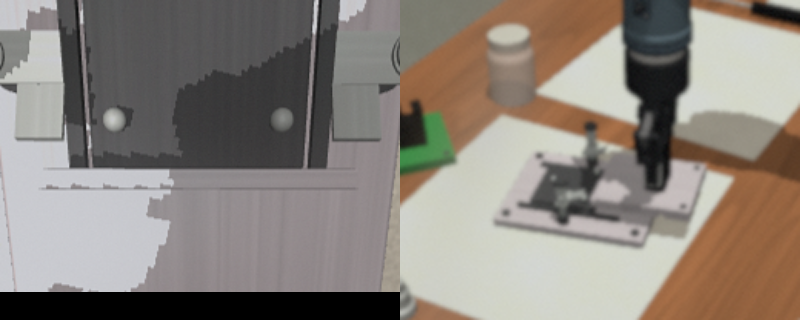

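Left half: the two rear balls are at crop (114,119) and (282,119), with the clip tips on both sides, centred on the plate's step edge. Right half: the plate is level over the base, just short of the clips. I'll refine the offset from these balls.

```bash
python3 - <<'E'
from h import *
c=np.load('pics/w4.npz');e=np.array([.9727,.2321]);n=np.array([-.2321,.9727])
W=cloud(c,c['d'])
for u,v in [(204,77),(313,77)]:
    s=W[v-9:v+10,u-9:u+10].reshape(-1,3);s=s[s[:,2]>.0245]
    ex=(s.max(0)[:2]+s.min(0)[:2])/2
    for P in (ray(c,[[u,v]],.028)[0],s.mean(0)):
        d=P[:2]-[.5353,.1436];print('ball',(d@e*1e3).round(2),(d@n*1e3).round(2),len(s),s[:,2].max())
print(c['cx'],c['cy'])
E
```

```text
ball -8.14 27.81 202 0.032964323018613594
ball -8.37 27.53 202 0.032964323018613594
ball -8.16 -28.25 202 0.19942414562012034
ball -8.51 -27.51 202 0.19942414562012034
258.5692361344867 195.90461988784992
```

Call:
apply_moves(series=[{"tx": 0.0058, "ty": 0.0014, "tz": 0, "wx": 0, "wy": 0, "wz": 0, "claw": 1}, {"tx": 0.0058, "ty": 0.0014, "tz": 0, "wx": 0, "wy": 0, "wz": 0, "claw": 1}, {"tx": 0.0058, "ty": 0.0014, "tz": 0, "wx": 0, "wy": 0, "wz": 0, "claw": 1}, {"tx": 0.0058, "ty": 0.0014, "tz": 0, "wx": 0, "wy": 0, "wz": 0, "claw": 1}, {"tx": 0, "ty": 0, "tz": 0, "wx": 0, "wy": 0, "wz": 0, "claw": 1}])

```text
time_s: 8.48
eef_pos: [0.466, 0.127, 0.0558]
ee_rot: [3.119, 0.366, -0.004]
wrist_force: [-1.7, -0.9, -5.6]
grip_width: 0.0393
gripper_force: 52.1
```

```bash
python3 -c "
from h import *
st()"
```

```text
t 8.47 plate x -72.3 y -0.1 z 31.4 mm yaw 0.2337 tilt [-0.0022 -0.001 ] F along -1.8 side -0.5 z -5.6 T [-0.24  0.7  -0.01] grip 0.03932248770685287
```

c ≈ +7.7 mm. I'll carry on up the ramps, gently.

Call:
apply_moves(series=[{"tx": 0.0039, "ty": 0.0009, "tz": 0, "wx": 0, "wy": 0, "wz": 0, "claw": 1}, {"tx": 0.0039, "ty": 0.0009, "tz": 0, "wx": 0, "wy": 0, "wz": 0, "claw": 1}, {"tx": 0.0039, "ty": 0.001, "tz": 0, "wx": 0, "wy": 0, "wz": 0, "claw": 1}, {"tx": 0.0039, "ty": 0.001, "tz": 0, "wx": 0, "wy": 0, "wz": 0, "claw": 1}, {"tx": 0, "ty": 0, "tz": 0, "wx": 0, "wy": 0, "wz": 0, "claw": 1}])

```text
time_s: 9.1
eef_pos: [0.4806, 0.1304, 0.0558]
ee_rot: [3.119, 0.366, -0.006]
wrist_force: [-3.7, -1.0, -3.9]
grip_width: 0.0393
gripper_force: 52.3
```

```bash
python3 -c "
from h import *
st()"
```

```text
t 9.10 plate x -57.4 y -0.1 z 31.4 mm yaw 0.2338 tilt [-0.0035 -0.0017] F along -3.8 side -0.1 z -3.9 T [-0.28  1.07 -0.02] grip 0.0393445016796113
```

Call:
apply_moves(series=[{"tx": 0.0049, "ty": 0.0012, "tz": 0, "wx": 0, "wy": 0, "wz": 0, "claw": 1}, {"tx": 0.0049, "ty": 0.0012, "tz": 0, "wx": 0, "wy": 0, "wz": 0, "claw": 1}, {"tx": 0.0049, "ty": 0.0012, "tz": 0, "wx": 0, "wy": 0, "wz": 0, "claw": 1}, {"tx": 0.0049, "ty": 0.0012, "tz": 0, "wx": 0, "wy": 0, "wz": 0, "claw": 1}, {"tx": 0.0049, "ty": 0.0012, "tz": 0, "wx": 0, "wy": 0, "wz": 0, "claw": 1}, {"tx": 0, "ty": 0, "tz": 0, "wx": 0, "wy": 0, "wz": 0, "claw": 1}])

```text
time_s: 9.85
eef_pos: [0.5062, 0.1368, 0.0557]
ee_rot: [3.12, 0.366, -0.003]
wrist_force: [-2.5, -0.9, -7.5]
grip_width: 0.0394
gripper_force: 51.9
```

```bash
python3 -c "
from h import *
st()"
```

```text
t 9.85 plate x -30.9 y 0.1 z 31.3 mm yaw 0.2337 tilt [-0.0017 -0.0007] F along -2.6 side -0.3 z -7.5 T [-0.3   0.76 -0.03] grip 0.03939443016098581
```

Call:
apply_moves(series=[{"tx": 0.0049, "ty": 0.0012, "tz": 0, "wx": 0, "wy": 0, "wz": 0, "claw": 1}, {"tx": 0.0049, "ty": 0.0012, "tz": 0, "wx": 0, "wy": 0, "wz": 0, "claw": 1}, {"tx": 0.0049, "ty": 0.0011, "tz": 0, "wx": 0, "wy": 0, "wz": 0, "claw": 1}, {"tx": 0.0049, "ty": 0.0011, "tz": 0, "wx": 0, "wy": 0, "wz": 0, "claw": 1}, {"tx": 0.0049, "ty": 0.0011, "tz": 0, "wx": 0, "wy": 0, "wz": 0, "claw": 1}, {"tx": 0.0049, "ty": 0.0011, "tz": 0, "wx": 0, "wy": 0, "wz": 0, "claw": 1}, {"tx": 0, "ty": 0, "tz": 0, "wx": 0, "wy": 0, "wz": 0, "claw": 1}, {"tx": 0, "ty": 0, "tz": 0, "wx": 0, "wy": 0, "wz": 0, "claw": 1}])

```text
time_s: 10.85
eef_pos: [0.5374, 0.1442, 0.0565]
ee_rot: [-3.12, -0.366, -0.003]
wrist_force: [0.9, -1.2, -11.2]
grip_width: 0.0395
gripper_force: 51.6
```

```bash
python3 -c "
from h import *
st()"
```

```text
t 10.85 plate x 1.2 y 0.1 z 32.1 mm yaw 0.2337 tilt [0.0018 0.0006] F along 0.6 side -1.3 z -11.2 T [-0.07 -0.09  0.01] grip 0.0395120545381495
```

The hand is carrying everything (z = 32.1). I'll lower until the balls take the load, then creep forward.

Call:
apply_moves(series=[{"tx": 0.0019, "ty": 0.0005, "tz": -0.001, "wx": 0, "wy": 0, "wz": 0, "claw": 1}, {"tx": 0, "ty": 0, "tz": 0, "wx": 0, "wy": 0, "wz": 0, "claw": 1}, {"tx": 0, "ty": 0, "tz": 0, "wx": 0, "wy": 0, "wz": 0, "claw": 1}])

```text
time_s: 11.22
eef_pos: [0.538, 0.1444, 0.0555]
ee_rot: [3.12, 0.366, -0.001]
wrist_force: [-3.8, -2.5, -3.2]
grip_width: 0.0396
gripper_force: 52.5
```

```bash
python3 -c "
from h import *
st()"
```

```text
t 11.22 plate x 1.8 y 0.1 z 31.1 mm yaw 0.2339 tilt [-0.0005 -0.0004] F along -4.3 side -1.6 z -3.2 T [-0.36  1.1  -0.03] grip 0.03956934350298718
```

Call:
apply_moves(series=[{"tx": 0.0019, "ty": 0.0005, "tz": 0, "wx": 0, "wy": 0, "wz": 0, "claw": 1}, {"tx": 0, "ty": 0, "tz": 0, "wx": 0, "wy": 0, "wz": 0, "claw": 1}, {"tx": 0, "ty": 0, "tz": 0, "wx": 0, "wy": 0, "wz": 0, "claw": 1}])

```text
time_s: 11.6
eef_pos: [0.5408, 0.1452, 0.0553]
ee_rot: [-3.12, -0.366, -0.002]
wrist_force: [-0.6, 0.2, -9.0]
grip_width: 0.0395
gripper_force: 52.0
```

```bash
python3 -c "
from h import *
st()"
```

```text
t 11.60 plate x 4.7 y 0.3 z 30.9 mm yaw 0.2339 tilt [0.0011 0.0005] F along -0.5 side 0.3 z -9.0 T [-0.1   0.32 -0.03] grip 0.03946770373330893
```

The load is back on the hand at x = 4.7, so the groove mouths are at the balls. I'll advance and let it sink.

Call:
apply_moves(series=[{"tx": 0.0019, "ty": 0.0004, "tz": -0.001, "wx": 0, "wy": 0, "wz": 0, "claw": 1}, {"tx": 0.001, "ty": 0.0002, "tz": -0.001, "wx": 0, "wy": 0, "wz": 0, "claw": 1}, {"tx": 0, "ty": 0, "tz": 0, "wx": 0, "wy": 0, "wz": 0, "claw": 1}, {"tx": 0, "ty": 0, "tz": 0, "wx": 0, "wy": 0, "wz": 0, "claw": 1}])

```text
time_s: 12.1
eef_pos: [0.5434, 0.1458, 0.0533]
ee_rot: [-3.12, -0.366, -0.001]
wrist_force: [-0.4, 1.1, -8.8]
grip_width: 0.0397
gripper_force: 51.8
```

```bash
python3 -c "
from h import *
st()"
```

```text
t 12.10 plate x 7.4 y 0.3 z 28.9 mm yaw 0.2339 tilt [0.0006 0.0004] F along -0.1 side 1.2 z -8.8 T [0.02 0.03 0.03] grip 0.03967877547138885
```

It sank to 28.9 mm freely, so the balls are in the grooves. I'll lower the last bit and release with a small opening to stay clear of the caps.

Call:
apply_moves(series=[{"tx": 0.0002, "ty": 0, "tz": -0.0008, "wx": 0, "wy": 0, "wz": 0, "claw": 1}, {"tx": 0, "ty": 0, "tz": 0, "wx": 0, "wy": 0, "wz": 0, "claw": 1}, {"tx": 0, "ty": 0, "tz": 0, "wx": 0, "wy": 0, "wz": 0, "claw": -0.25}, {"tx": 0, "ty": 0, "tz": 0, "wx": 0, "wy": 0, "wz": 0, "claw": -0.25}, {"tx": 0, "ty": 0, "tz": 0, "wx": 0, "wy": 0, "wz": 0, "claw": -0.25}, {"tx": 0, "ty": 0, "tz": 0, "wx": 0, "wy": 0, "wz": 0, "claw": -0.25}])

```text
time_s: 12.85
eef_pos: [0.5436, 0.1457, 0.0528]
ee_rot: [-3.12, -0.367, -0.001]
wrist_force: [0.2, 0.3, -0.2]
grip_width: 0.0534
gripper_force: 0.0
```

```bash
python3 -c "
from h import *
st()"
```

```text
t 12.85 plate x 7.5 y 0.1 z 28.4 mm yaw 0.2339 tilt [0.0006 0.0001] F along 0.3 side 0.2 z -0.2 T [0.03 0.02 0.02] grip 0.053361303187017255
```

Released, with no force on the wrist. I'll lift straight up, back off and check.

Call:
apply_moves(series=[{"tx": 0, "ty": 0, "tz": 0.02, "wx": 0, "wy": 0, "wz": 0, "claw": -0.25}, {"tx": 0, "ty": 0, "tz": 0.03, "wx": 0, "wy": 0, "wz": 0, "claw": -0.25}, {"tx": 0, "ty": 0, "tz": 0.05, "wx": 0, "wy": 0, "wz": 0, "claw": -0.25}, {"tx": -0.03, "ty": -0.007, "tz": 0.05, "wx": 0, "wy": 0, "wz": 0, "claw": -0.25}, {"tx": -0.03, "ty": -0.007, "tz": 0.05, "wx": 0, "wy": 0, "wz": 0, "claw": -0.25}, {"tx": -0.03, "ty": -0.007, "tz": 0.04, "wx": 0, "wy": 0, "wz": 0, "claw": -0.25}, {"tx": 0, "ty": 0, "tz": 0, "wx": 0, "wy": 0, "wz": 0, "claw": -0.25}, {"tx": 0, "ty": 0, "tz": 0, "wx": 0, "wy": 0, "wz": 0, "claw": -0.25}])

```text
time_s: 13.85
eef_pos: [0.4534, 0.1245, 0.293]
ee_rot: [3.12, 0.366, 0.002]
wrist_force: [-0.2, 0.1, -0.0]
grip_width: 0.0535
gripper_force: 0.0
```

```bash
python3 - <<'E'
from h import *
snap('wrist','w5')
c=np.load('pics/w5.npz');W=cloud(c,c['d']);e=np.array([.9727,.2321]);n=np.array([-.2321,.9727])
d=W[...,:2]-[.5353,.1436];X=d@e;Y=d@n;Z=W[...,2]
k=(np.abs(Y)<.036)&(X>-.035)&(X<.065)&(Z>.03)&(Z<.055)
A=np.c_[X[k],Y[k],np.ones(k.sum())];print('plane',np.linalg.lstsq(A,Z[k],rcond=None)[0],'median',np.median(Z[k]),k.sum())
k=(Z>.096)&(Z<.108)&(np.abs(Y)<.04)&(abs(X)<.05)
print(cv2.minAreaRect((np.c_[X[k],Y[k]]*1000).astype(np.float32)))
k=(Z>.036)&(Z<.046)&(np.abs(Y)<.055)&(X>-.06)&(X<.09)
print(cv2.minAreaRect((np.c_[X[k],Y[k]]*1000).astype(np.float32)))
E
```

```text
13.85 [0.4534 0.1245 0.293 ] [3.12e+00 3.66e-01 2.00e-03] [-0.25  0.06 -0.01]
[0.528 0.142 0.436]
plane [-0.00170703 -0.00048264  0.04126659] median 0.041253226167089395 4441
((7.908829689025879, 0.1605701446533203), (39.88102722167969, 22.892305374145508), 89.87782287597656)
((18.853824615478516, -0.04817962646484375), (109.87190246582031, 121.17432403564453), 89.94962310791016)
```

View pics/w5.png

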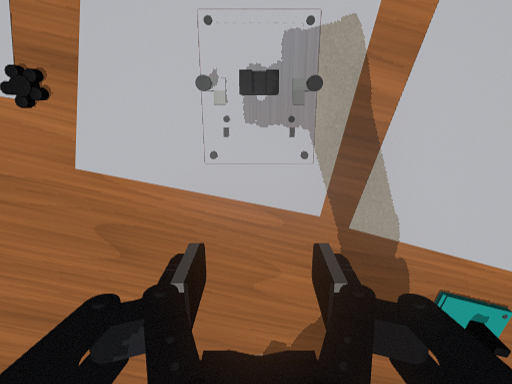

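The plate is under both clips. The block is at (259,82) between the caps at (204,82) and (315,82). It is level within 0.002 rad, square, at x = 7.9 and y = 0.1 mm, with its top at 41.3 mm, which is home. I'm handing it in.

```bash
python3 -c "
from station import r
print(r.close_job())"
```

```text
the job is handed in; nothing more can be done
None
```

The plate is home on the three balls under both clips and released. I measured it level within 0.002 rad, square, at base x ≈ 7.9 mm and y ≈ 0.1 mm, with its underside about 27.3 mm up, and handed the job in at about 14 s; no verdict was returned.

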